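Find the heavy side of a flywheel and hold it down

ROBOT

A 7-joint arm with a two-finger parallel gripper is mounted at the origin on a cart in front of the work surface, level with it; the furniture and walls round the work are solid. World frame = base frame: x ahead of the robot, y to its left, z up, the work surface at z = 0. Lengths are in m, angles in rad, forces in N, time in s.
With the tool pointing down it reaches from about 0.425 to 0.825 m from the base axis. Payload 3.6 kg.
Tool frame: the origin (TCP) lies at the centre of the arm's flange, where the gripper is bolted on; the fingertips stand ahead of it and the grasp point (between the pads) lies 155 mm ahead of it (bot.finger_overhang is the z of the fingertips in the tool frame, in m); z points along the fingers, y is the direction in which the jaws open and shut (so a half turn about z gives the same grasp; the last joint's range is limited). The gripper opens to 85 mm and grips with 20 to 120 N. Pads are 22 mm wide; open, the fingers measure 114 mm over their backs; the gripper's body (76 mm by 85 mm) begins 54 mm behind the grasp point. The pads swing forward as they close: fully open they stand 13 mm farther back than shut.
Start: joints at [-1.306, 0.615, -0.013, 1.423, 0.008, 1.103, -0.04], TCP at [0.186, 0.623, 0.405] pointing down, gripper open.
Joint ranges: [-3.12, 3.12], [-0.3, 2.06], [-1.34, 1.32], [0.26, 2.42], [-1.36, 4.5], [0.01, 1.98], [-2.84, 2.84]. Speed limits (rad/s): [2.79, 2.79, 3.14, 3.14, 3.14, 3.14, 3.14].

INTERFACE

Orientations are given as a unit quaternion [x, y, z, w].
In Python, from bench import bot gives the robot as it stands. Calls block until the motion is done:
- bot.goto(position, orientation): joint-space move of the TCP to a pose.
- bot.servo_line(position, speed=0.15, ori=None, guard=None): straight line of the TCP; ori=None keeps the orientation; speed is the mean speed in m/s. With guard (N) it stops when the force on the tool has changed by that much, and returns True; else False.
- bot.movej(angles): joint-space move.
- bot.gripper_to(opening): opening from 0.0 (shut) to 1.0 (fully open); the grip force is fixed at half the most; returns when the fingers have stopped.
- bot.wait(seconds).
- bot.inverse_kinematics(position, orientation): joint angles nearest the present ones, or None.
- bot.read_state(): the state.
- bot.grab_frame(name): name is "scene" or "top" or "wrist"; returns (picture, depth): 480x640x3 uint8, blue, green, red; 480x640 float32, m along the optical axis (not along the pixel's ray), 0 where there is no reading.
- bot.camera_model(name): a dict with "fx", "fy", "cx", "cy" (pixels), "R" (3x3) and "t" (3): a world point X has camera coordinates R X + t; the wrist camera has in their place "hand_eye" (4x4, takes a point from camera to tool coordinates, whose origin is the TCP and whose axes are the flange's). Camera axes: x right, y down, z forward; pixel columns grow to the right and rows downward; lengths in m; the calibration is good to about 2 mm. A picture is of the moment at which its call begins: read the wrist's pose just before it. camera_model takes no time and is no camera call.
A pose or a line that the arm cannot do raises bot.Unreachable and nothing moves.
- bot.sign_off(): hands the job in, once; it reports no verdict.
The state is a dict: "t": time; "qpos": joint angles; "joint_velocities": joint speeds; "effort": joint torques, N m; "tool_pos": TCP position; "tool_rot": TCP orientation; "force": force on the tool from outside, world axes, zero at the start; "moment": the same for the moment, N m; "gripper_width": opening from 0.0 (shut) to 1.0 (fully open).
Only numpy, scipy, OpenCV 4.12 (cv2) and the standard library are available. Lean on these libraries where they do the work, as an engineer would, in place of code of your own. Each camera call takes 0.05 s, during which the arm holds its last target. There are 200 camera calls.

TASK

The small flywheel on the balancing stand is heavier on one side, but nothing on it shows which: with the fingers, turn it at least a quarter turn and feel how it pulls, or let it go and watch which way it drifts (its bearings drag, so by itself it always stops short of the true bottom, by the same angle from either side). Then turn it so that its heavy side points straight down, within some ten degrees, and finish while still holding it there in the fingers, not let go. Do not push away the loose things round it.

Things in the scene. Friction and masses are not known exactly. Their poses are not given: they have to be found in the camera images.
- stand: grey balancing stand fixed to the bench. Base plate 150 (its x) x 110 (its y) x 12 mm; upright cheeks 30 mm wide, 9 mm thick at its x = +52 and -52 mm carry the wheel's spindle, which runs along its x axis 88 mm above the origin. Origin: centre of the underside, on the bench; x points away from the robot at yaw 0, z up
- wheel: plain metal flywheel: disc of 120 mm diameter, 24 mm thick, hubs of 17 mm radius 6 mm proud of both faces. Origin: disc centre, on the spindle, 88 mm above the bench (top at 148 mm). Its x axis is the spindle, along the stand's x; it turns endlessly both ways about it; its z axis points to the rib. A hidden weight (the slug) is cast in at an unknown angle, new each time
- bearing (a point): centre of the near bearing on the spindle axis, 52 mm from the wheel's centre plane: boss of 29 mm diameter, 14 mm long, 33 mm clear of the disc face (the same on the far side). The weight's pull on the spindle is 0.06 to 0.1 N m when level with it; bearing drag is 0.034 N m, plus 0.013 N m per rad/s of turning
- wheel_rib (a point): point on the rim, 60 mm from the spindle, at the one raised dark radial rib (6 mm wide, both faces and rim) that shows the wheel's turn, not its heavy side; three screw heads sit at the other quarters. The drag lets the wheel rest within 19 to 35 deg of heavy side down (or up), same on both sides; let go elsewhere it creeps to the edge of that range in about 3 s, no overshoot
- borax: bystander: loose white round tablet, 43 mm diameter, 15 mm high, lying on the bench; origin at the centre of its underside
- pliers: bystander: loose long-nose pliers, 146 x 36 x 12 mm, lying on the bench; origin at the centre of the underside
- clamp: bystander: loose wooden ring clamp, 114 x 25 x 22 mm, lying on the bench; origin at the centre of the underside
- bottle: bystander: loose grey jar, 74 mm diameter, 116 mm high, standing on the bench behind the stand; origin at the centre of its underside
Not all that is in view belongs to the job. There is more than one size of the stand; the one meant has the size given above.

How it is judged:
By the outcome, as a careful person would: the job done as asked, in the order asked, and still so for the second after the job is handed in, while the arm keeps its last pose, push and grip.
It also fails if it takes over 61 s, if anything falls off the work surface, if the arm or the gripper's body presses on something with over 40 N, if the wrist force passes 120 N, or if a joint passes its speed limit or range.

## Working session

There is one attempt and no reset: what is moved stays moved. The work goes in short steps, each a Python script; the robot and the scene stay as the last script left them, time stands still between calls to the robot, and variables do not carry over. Pictures are saved under pics/ and viewed, about 8 in all and at most 12, crops included, and the job is handed in when it is done.

```bash
ls; mkdir -p pics
python3 - <<'E'
from bench import bot
import cv2,numpy as np
for n in("scene","top"):
    p,d=bot.grab_frame(n); cv2.imwrite(f"pics/{n}0.png",p); np.save(f"pics/{n}0.npy",d)
    m=bot.camera_model(n); print(n,{k:np.round(v,3).tolist() for k,v in m.items()})
print(bot.camera_model("wrist"),bot.finger_overhang,bot.read_state())
E
```

```text
pics
scene {'fx': 483.447, 'fy': 483.447, 'cx': 316.44, 'cy': 240.011, 'R': [[0.454, -0.891, 0.018], [-0.666, -0.353, -0.657], [0.591, 0.286, -0.754]], 't': [-0.339, 0.437, 0.844]}
top {'fx': 475.173, 'fy': 475.173, 'cx': 324.449, 'cy': 240.608, 'R': [[0.026, -0.999, -0.019], [-0.994, -0.024, -0.102], [0.102, 0.022, -0.995]], 't': [-0.085, 0.572, 1.09]}
{'fx': 407.01178041752354, 'fy': 407.01178041752354, 'cx': 320.22608484780693, 'cy': 241.49284293232338, 'hand_eye': array([[-4.71499182e-04, -9.51081404e-01, -3.08940028e-01,
         7.92363598e-02],
       [ 9.99999877e-01, -4.01195177e-04, -2.91091615e-04,
        -4.64864130e-04],
       [ 1.52906573e-04, -3.08940127e-01,  9.51081476e-01,
         3.11185851e-02],
       [ 0.00000000e+00,  0.00000000e+00,  0.00000000e+00,
         1.00000000e+00]])} 0.1734 {'t': 0.1, 'qpos': array([-1.3065327 ,  0.61581733, -0.01260547,  1.42477491,  0.00809809,
        1.10340256, -0.04040299]), 'joint_velocities': array([ 7.00614116e-05, -2.66897048e-03,  1.03314730e-04, -4.43042349e-03,
        1.79886356e-03,  3.67053589e-04,  2.76659870e-04]), 'effort': array([ 8.26906617e-04, -4.70385396e+01,  2.59985067e-01, -1.71572989e+01,
        1.00460017e-02,  5.85958027e-03,  1.34837097e-05]), 'tool_pos': array([0.18624843, 0.62243629, 0.40364488]), 'tool_rot': array([ 1.44843968e-01,  9.89453810e-01, -1.16599107e-03, -1.53090150e-04]), 'force': array([ 0.08282761, -0.56456189,  0.28272753]), 'moment': array([-0.01976195,  0.01169556,  0.00751092]), 'gripper_width': 1.0011526236005828}
```

View pics/scene0.png

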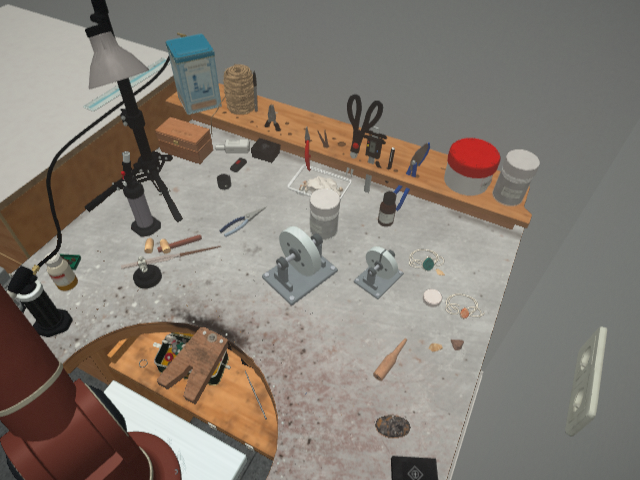

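View pics/top0.png

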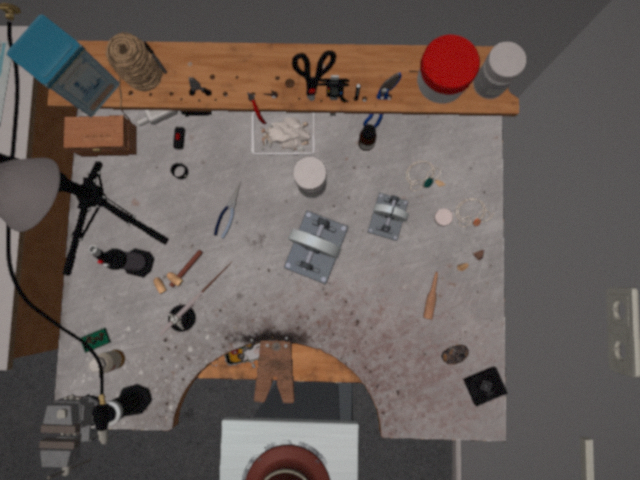

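Scene and top views show two stands: the larger at top (317,246) / scene (299,265), and the smaller at top (389,215) / scene (380,272). I'll measure both with depth.

```bash
cat > h.py <<'E'
import cv2,numpy as np
from bench import bot
from scipy.spatial.transform import Rotation as Rn
def cloud(d,m):
    v,u=np.mgrid[0:480,0:640]
    c=np.stack([(u-m["cx"])/m["fx"]*d,(v-m["cy"])/m["fy"]*d,d],-1)
    if "R" in m: return (c-m["t"])@np.array(m["R"])
def wristcloud(d,st):
    m=bot.camera_model("wrist"); v,u=np.mgrid[0:480,0:640]
    c=np.stack([(u-m["cx"])/m["fx"]*d,(v-m["cy"])/m["fy"]*d,d],-1)
    H=m["hand_eye"]; c=c@H[:3,:3].T+H[:3,3]
    return c@Rn.from_quat(st["tool_rot"]).as_matrix().T+st["tool_pos"]
E
python3 - <<'E'
from h import *
d=np.load("pics/top0.npy"); P=cloud(d,bot.camera_model("top"))
for n,(u0,v0,u1,v1) in dict(big=(275,200,360,290),small=(362,188,414,244)).items():
    Q=P[v0:v1,u0:u1].reshape(-1,3)
    if n=='big': Q=Q[~((Q[:,2]>.05)&(Q[:,0]>P[205,300,0]))] if 0 else Q
    a=Q[(Q[:,2]>.006)&(Q[:,2]<.018)]; r=cv2.minAreaRect((a[:,:2]*1000).astype(np.float32))
    w=Q[(Q[:,2]>.06 if n=='small' else Q[:,2]>.115)]; rw=cv2.minAreaRect((w[:,:2]*1000).astype(np.float32))
    print(n,r,rw,w[:,2].max(),np.median(P[v0:v1,u0:u1,2]))
for n,(u,v) in dict(borax=(444,217),pliers=(227,219),jar=(310,175),tray=(283,132),clamp=(431,295),bigtop=(315,240),clamp2=(185,270)).items(): print(n,P[v,u].round(3))
p=cv2.imread("pics/scene0.png"); cv2.imwrite("pics/crop1.png",cv2.resize(p[170:330,200:480],None,fx=2.8,fy=2.8,interpolation=cv2.INTER_CUBIC))
E
```

```text
big ((574.54248046875, -53.627952575683594), (200.13531494140625, 199.75827026367188), 1.0270248651504517) ((540.9453125, -67.88697052001953), (156.24127197265625, 68.61136627197266), 42.42021179199219) 1.140570982080986 0.002280074852367457
small ((644.8456420898438, -219.8232421875), (120.38835144042969, 126.1865005493164), 89.36320495605469) ((576.6543579101562, -158.3291473388672), (75.25445556640625, 254.07896423339844), 45.07577896118164) 1.140570982080986 0.0038152938097340897
borax [ 0.639 -0.354  0.015]
pliers [0.624 0.168 0.002]
jar [ 0.709 -0.038  0.118]
tray [0.829 0.034 0.045]
clamp [ 0.453 -0.323  0.02 ]
bigtop [ 0.563 -0.054  0.144]
clamp2 [0.497 0.26  0.012]
```

View pics/crop1.png

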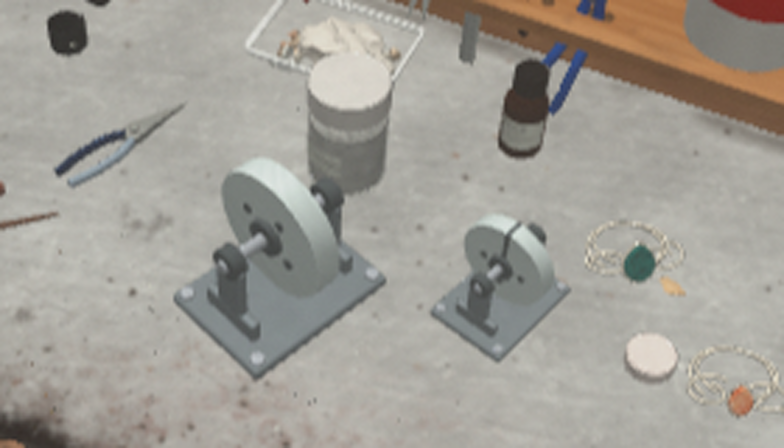

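Both sit as expected: the big stand's wheel top reads z≈0.144 (spec 0.148), so the larger one, crop (270,240), is the one meant; the small one at crop (505,280) is a decoy. Its rib is not visible, as it is probably behind the cheek. Now I'll fit the pose and make a rectified face view.

```bash
cat >> h.py <<'E'
def rectify(p,m,C,yaw,s=3,off=-0.012,L=0.07):
    # picture of the near face: columns to the right = -stand y (as seen from the robot), rows down = -z ; s px per mm
    ey=np.array([-np.sin(yaw),np.cos(yaw),0]); ex=np.array([np.cos(yaw),np.sin(yaw),0]); n=int(2*L*1000*s)
    q=np.array([[L,L],[-L,L],[-L,-L],[L,-L]]) # (y,z)
    X=np.array(C)+off*ex+q[:,:1]*ey+q[:,1:]*[0,0,1.]
    c=X@np.array(m["R"]).T+m["t"]; uv=np.stack([c[:,0]/c[:,2]*m["fx"]+m["cx"],c[:,1]/c[:,2]*m["fy"]+m["cy"]],1)
    H=cv2.getPerspectiveTransform(uv.astype(np.float32),np.array([[0,0],[n,0],[n,n],[0,n]],np.float32))
    return cv2.warpPerspective(p,H,(n,n),flags=cv2.INTER_CUBIC)
E
python3 - <<'E'
from h import *
from scipy.optimize import least_squares
Q={}
for n in("top","scene"):
    d=np.load(f"pics/{n}0.npy"); P=cloud(d,bot.camera_model(n)); 
    ok=(d>0.2)&(np.hypot(P[...,0]-.565,P[...,1]+.056)<.105)
    a=ok&(P[...,2]>.008)&(P[...,2]<.017); a=cv2.morphologyEx(a.astype(np.uint8),cv2.MORPH_OPEN,np.ones((2,2)))>0
    r=cv2.minAreaRect((P[a][:,:2]*1000).astype(np.float32))
    w=ok&(P[...,2]>.11)&(P[...,2]<.16)&(P[...,0]<.63); w=cv2.morphologyEx(w.astype(np.uint8),cv2.MORPH_OPEN,np.ones((2,2)))>0
    W=P[w]; rw=cv2.minAreaRect((W[:,:2]*1000).astype(np.float32)); print(n,a.sum(),r,'wheel',w.sum(),rw,W[:,2].max())
    Q[n]=W
# plate footprint by depth-independent check is enough; fit near wheel face from scene
d=np.load("pics/scene0.npy"); P=cloud(d,bot.camera_model("scene"))
F=P[(d>.2)&(np.hypot(P[...,0]-.565,P[...,1]+.056)<.075)&(P[...,2]>.04)&(P[...,2]<.15)]
np.save("pics/F.npy",F); print(len(F))
E
```

```text
top 1613 ((554.0353393554688, -61.192291259765625), (128.45030212402344, 153.01187133789062), 69.927734375) wheel 604 ((540.5640258789062, -68.73868560791016), (154.63565063476562, 69.11700439453125), 42.33218002319336) 1.140570982080986
scene 1144 ((258.1783752441406, -171.5572509765625), (740.5030517578125, 172.9025115966797), 21.694501876831055) wheel 658 ((318.85430908203125, -207.27699279785156), (824.52880859375, 87.39376831054688), 32.00992202758789) 0.9298460225979955
1720
```

Run:
```python
from h import *
from scipy.optimize import least_squares
d=np.load("pics/top0.npy"); P=cloud(d,bot.camera_model("top"))
ok=(d>0.2)&(np.hypot(P[...,0]-.565,P[...,1]+.056)<.105)
def rect(a):
    a=cv2.morphologyEx(a.astype(np.uint8),cv2.MORPH_OPEN,np.ones((3,3)))
    n,l,s,_=cv2.connectedComponentsWithStats(a); k=1+s[1:,4].argmax()
    return cv2.minAreaRect((P[(l==k)][:,:2]*1000).astype(np.float32))
print(rect(ok&(P[...,2]>.008)&(P[...,2]<.2)))
for z in(.11,.125,.135): print(rect(ok&(P[...,2]>z)&(P[...,2]<.16)))
d=np.load("pics/scene0.npy"); F=np.load("pics/F.npy")
# RANSAC vertical plane for near face
best=0;rng=np.random.default_rng(0)
for _ in range(3000):
    i,j=rng.choice(len(F),2); t=F[j,:2]-F[i,:2]
    L=np.hypot(*t)
    if L<.03: continue
    n=np.array([-t[1],t[0]])/L; e=abs((F[:,:2]-F[i,:2])@n)<.0025
    if e.sum()>best: best=e.sum();B=e
G=F[B]; c=G.mean(0); u,s,vt=np.linalg.svd(G[:,:2]-c[:2]); n=vt[1]*np.sign(vt[1][0]); print('face',best,c,np.degrees(np.arctan2(n[1],n[0])),G[:,2].max())
```

```text
((561.2833862304688, -50.61857604980469), (118.9753189086914, 149.6714630126953), 70.70931243896484)
((560.4271850585938, -49.99026870727539), (111.99642944335938, 25.07695198059082), 69.09922790527344)
((560.8113403320312, -50.13775634765625), (92.65770721435547, 24.054861068725586), 69.79432678222656)
((560.7034912109375, -50.442420959472656), (72.03722381591797, 24.051471710205078), 69.77749633789062)
face 803 [ 0.54533507 -0.05116874  0.09792421] -19.819318881355155 0.14865329971644847
```

```bash
cat >> h.py <<'E'
C=np.array([.5605,-.0503,.088]); YAW=np.radians(-20)
EX=np.array([np.cos(YAW),np.sin(YAW),0]); EY=np.array([-np.sin(YAW),np.cos(YAW),0]); EZ=np.array([0,0,1.])
# wheel angle a: direction EY*sin(a)... measured from straight up toward -EY (clockwise as the robot sees it)
def radial(a): return -EY*np.sin(a)+EZ*np.cos(a)
def pose(a,r,flip=1):
    """TCP pose with the grasp point at radius r, on the rim at angle a, jaws along the spindle"""
    z=-radial(a); y=EX*flip; x=np.cross(y,z)
    return C+radial(a)*(r+.155), Rn.from_matrix(np.stack([x,y,z],1)).as_quat()
E
python3 - <<'E'
from h import *
p=cv2.imread("pics/scene0.png"); q=rectify(p,bot.camera_model("scene"),C,YAW); cv2.imwrite("pics/rect0.png",q)
for f in(1,-1):
  for a in range(-105,106,15):
    r=[]
    for R in(.053,.10):
        j=bot.inverse_kinematics(*pose(np.radians(a),R,f)); r.append(None if j is None else np.round(j,2).tolist())
    print(f,a,r[0],r[1] is not None)
E
```

```text
1 -105 [-0.73, 1.57, 0.74, 1.23, 0.55, 1.75, -0.76] True
1 -90 [-0.75, 1.44, 0.75, 1.3, 0.43, 1.6, -0.73] True
1 -75 [-0.75, 1.29, 0.75, 1.38, 0.32, 1.44, -0.68] True
1 -60 [-0.73, 1.14, 0.75, 1.47, 0.21, 1.28, -0.61] True
1 -45 [-0.67, 0.99, 0.71, 1.57, 0.12, 1.12, -0.53] True
1 -30 [-0.57, 0.84, 0.64, 1.66, 0.02, 0.97, -0.42] True
1 -15 [-0.43, 0.73, 0.57, 1.74, -0.15, 0.85, -0.21] True
1 0 [-0.23, 0.65, 0.44, 1.81, -0.38, 0.77, 0.07] True
1 15 [0.04, 0.62, 0.26, 1.86, -0.63, 0.75, 0.38] True
1 30 [0.43, 0.66, -0.11, 1.89, -0.72, 0.73, 0.57] True
1 45 [0.64, 0.77, -0.24, 1.89, -0.89, 0.83, 0.84] True
1 60 [0.86, 0.93, -0.45, 1.87, -0.91, 0.89, 0.96] True
1 75 [1.0, 1.13, -0.6, 1.82, -0.9, 0.97, 1.03] True
1 90 [1.32, 1.69, -1.29, 1.74, -0.09, 0.79, 0.36] True
1 105 [1.3, 1.84, -1.26, 1.66, -0.26, 0.94, 0.57] True
-1 -105 [-0.57, 1.47, 0.37, 1.22, 0.79, 1.93, 2.17] True
-1 -90 [-0.61, 1.34, 0.42, 1.29, 0.65, 1.73, 2.21] True
-1 -75 [-0.25, 1.17, -0.29, 1.36, 0.95, 1.9, 1.9] True
-1 -60 [-0.23, 1.02, -0.25, 1.45, 0.85, 1.66, 1.95] True
-1 -45 [-0.18, 0.88, -0.22, 1.55, 0.74, 1.41, 2.04] True
-1 -30 [-0.1, 0.76, -0.19, 1.64, 0.61, 1.16, 2.17] True
-1 -15 [0.03, 0.67, -0.19, 1.73, 0.44, 0.93, 2.36] True
-1 0 [0.24, 0.63, -0.29, 1.8, 0.25, 0.75, 2.61] True
-1 15 [0.58, 0.67, -0.59, 1.85, 0.17, 0.65, 2.77] True
-1 30 [1.04, 1.04, -1.28, 1.87, 0.71, 0.76, 2.37] True
-1 45 [1.16, 1.18, -1.3, 1.88, 0.52, 0.66, 2.65] True
-1 60 [0.24, 0.97, 0.56, 1.89, -1.35, 1.57, -1.83] True
-1 75 [0.41, 1.08, 0.37, 1.84, -1.36, 1.68, -1.74] True
-1 90 [0.55, 1.21, 0.18, 1.77, -1.34, 1.77, -1.69] True
-1 105 [0.65, 1.36, -0.01, 1.68, -1.3, 1.85, -1.67] True
```

View pics/rect0.png

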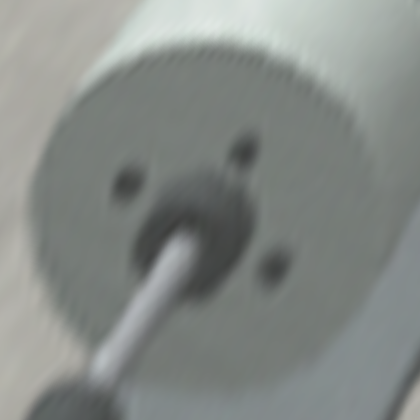

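Rectified face: hub (201,226) with screws at (128,185), (243,150) and (275,267). The rib, opposite the middle screw, is at about 209° clockwise from up, hidden behind the near cheek. I'll check obstacle heights along the approach.

Run:
```python
from h import *
P=np.concatenate([cloud(np.load(f"pics/{n}0.npy"),bot.camera_model(n))[np.load(f"pics/{n}0.npy")>.2] for n in("top","scene")])
for y in np.arange(.85,-.3,-.1):
    print(round(y,2),[ (lambda s: round(float(np.percentile(s,99.5)),2) if len(s) else None)(P[(abs(P[:,1]-y)<.05)&(abs(P[:,0]-x)<.05),2]) for x in np.arange(.1,.95,.1)])
q0=bot.read_state()["qpos"]
for pt in [pose(0,.16,-1),pose(np.radians(20),.12,-1)]:
    print(pt,bot.inverse_kinematics(*pt))
```

```text
0.85 [None, None, -0.89, None, 0.18, 0.18, 0.18, 0.18, 0.18]
0.75 [None, None, -0.07, 0.18, 0.18, 0.18, 0.18, 0.18, 0.18]
0.65 [None, None, 0.09, 0.18, 0.18, 0.18, 0.18, 0.18, 0.18]
0.55 [0.13, 0.13, 0.18, 0.18, 0.18, 0.19, 0.21, 0.18, 0.3]
0.45 [0.13, 0.14, 0.13, 0.15, 0.38, 0.47, 0.49, 0.3, 0.3]
0.35 [0.15, 0.18, 0.14, 0.02, 0.23, 0.42, 0.39, 0.12, 0.29]
0.25 [0.0, 0.0, 0.0, 0.08, 0.04, 0.0, 0.03, 0.11, 0.24]
0.15 [0.44, -0.0, 0.0, 0.0, 0.05, 0.01, 0.01, 0.12, 0.14]
0.05 [0.44, 0.0, 0.0, 0.0, 0.02, 0.11, 0.01, 0.12, 0.17]
-0.05 [0.31, 0.0, 0.0, 0.0, 0.15, 0.15, 0.12, 0.12, 0.29]
-0.15 [0.0, 0.0, 0.0, 0.01, 0.11, 0.09, 0.08, 0.12, 0.22]
-0.25 [0.0, 0.0, 0.0, 0.0, 0.01, 0.1, 0.07, 0.12, 0.22]
(array([ 0.5605, -0.0503,  0.403 ]), array([-0.57357644,  0.81915204, -0.        , -0.        ])) [ 0.13644682  0.48258311 -0.13059647  1.68224251  0.07275918  0.98149866
  2.77266265]
(array([ 0.52833111, -0.1386833 ,  0.34641547]), array([-0.56486252,  0.80670728,  0.0996005 ,  0.14224426])) [-0.33948287  0.79322616  1.13381253  1.83506881 -1.07937206  1.33191466
 -2.28074795]
```

Run:
```python
from h import *
bot.servo_line([.30,.34,.45],speed=.3)
bot.goto(*pose(0,.16,-1))
bot.gripper_to(.6)
st=bot.read_state(); p,d=bot.grab_frame("wrist"); print(st["t"],st["qpos"].round(2),st["tool_pos"],st["force"])
cv2.imwrite("pics/w1.png",p)
P=wristcloud(d,st); a=(d>.1)&(P[...,2]>.12)&(P[...,2]<.16)&(np.hypot(P[...,0]-.56,P[...,1]+.05)<.07)
W=P[a]; print(len(W),W[:,2].max(),cv2.minAreaRect((W[W[:,2]>.13][:,:2]*1000).astype(np.float32)))
s,_=bot.grab_frame("scene"); cv2.imwrite("pics/s1.png",s)
cv2.imwrite("pics/m1.png",np.hstack([cv2.resize(p,(420,315)),rectify(s,bot.camera_model("scene"),C,YAW,s=2.25)]))
for an in (-80,-60,-30,10,15,20):
  j=bot.inverse_kinematics(*pose(np.radians(an),.053,-1)); print(an,None if j is None else j.round(2))
```

```text
3.775 [ 0.09  0.48 -0.07  1.68  0.04  0.98  2.81] [ 0.56048876 -0.05017297  0.40305284] [-0.65869295 -0.47249167  0.89534045]
5908 0.14941832438931624 ((557.9620361328125, -51.033042907714844), (86.80015563964844, 23.941604614257812), 69.89727020263672)
-80 [-0.57  1.23  0.35  1.34  0.64  1.64  2.19]
-60 [-0.51  1.03  0.28  1.46  0.55  1.42  2.21]
-30 [-0.29  0.76  0.14  1.65  0.41  1.05  2.36]
10 [ 0.41  0.63 -0.39  1.84  0.1   0.67  2.81]
15 [ 0.57  0.67 -0.58  1.85  0.16  0.65  2.78]
20 [ 0.73  0.74 -0.77  1.86  0.25  0.64  2.73]
```

View pics/m1.png

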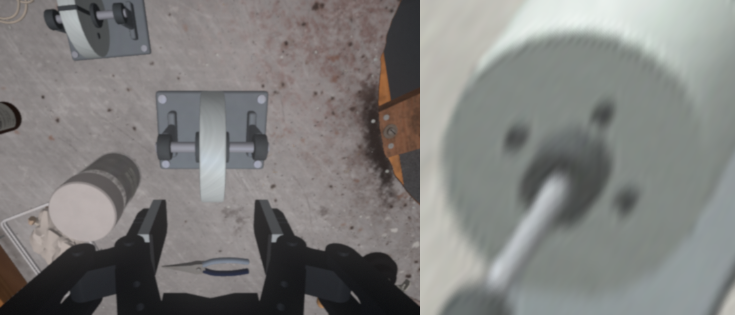

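The wheel is unmoved, the scene view stays clear, and the pliers lie under the left side at (220,265), so I'll keep tilts ≥15° above horizontal. Next: grip at +17°, turn to −76° (93°), release and watch.

```bash
cat >> h.py <<'E'
C=C-.0015*EX
F=-1; RG=.053
def arc(a0,a1,r=RG,step=8,speed=.2):
    n=max(1,int(np.ceil(abs(a1-a0)/step)))
    for a in np.linspace(a0,a1,n+1)[1:]:
        x,q=pose(np.radians(a),r,F); bot.servo_line(x,speed=speed,ori=q)
        st=bot.read_state(); t=-EY*np.cos(np.radians(a))-EZ*np.sin(np.radians(a))
        if r==RG: print("a%.0f ft%.2f mx%.3f"%(a,st["force"]@t,st["moment"]@EX),end="; ")
    print()
def radialmove(a,r,speed=.2,guard=None):
    x,q=pose(np.radians(a),r,F); return bot.servo_line(x,speed=speed,ori=q,guard=guard)
def prof(img):
    q=rectify(img,bot.camera_model("scene"),C,YAW,s=3)
    return q
def watch(name,n,dt):
    out=[]
    for i in range(n):
        t=bot.read_state()["t"]; p,_=bot.grab_frame("scene"); cv2.imwrite(f"pics/{name}_{i}.png",p)
        q=prof(p); cv2.putText(q,f"{t:.1f}",(5,25),0,.8,(0,0,255),2); out.append(q); bot.wait(dt)
    cv2.imwrite(f"pics/{name}.png",cv2.resize(np.hstack(out[::max(1,(n-1)//2)][:3]),None,fx=.63,fy=.63,interpolation=cv2.INTER_AREA)); return out
E
python3 - <<'E'
from h import *
bot.goto(*pose(np.radians(17),.10,F)); print(bot.read_state()["qpos"].round(2))
print(radialmove(17,RG,.12,guard=15)); st=bot.read_state(); print(st["t"],st["force"],st["tool_pos"]-pose(np.radians(17),RG,F)[0])
bot.gripper_to(.1); st=bot.read_state(); print(st["gripper_width"],st["force"],st["moment"])
arc(17,-76)
bot.gripper_to(.55); radialmove(-76,.095)
watch("A",7,.45); print(bot.read_state()["t"],bot.read_state()["qpos"].round(2))
E
```

```text
[ 0.73  0.65 -0.77  1.81  0.22  0.76  2.73]
False
5.1417 [-0.3689856  -1.101434    0.40449189] [0.00056415 0.00114657 0.0005967 ]
0.2679507328312725 [-3.54112148 -0.50304571  5.98836234] [-0.04594325  0.56717586  0.15365766]
a9 ft-2.00 mx0.356; a2 ft-0.88 mx0.274; a-6 ft0.12 mx0.186; a-14 ft-0.45 mx0.258; a-22 ft0.78 mx0.233; a-30 ft1.09 mx0.261; a-37 ft2.50 mx0.016; a-45 ft2.67 mx0.010; a-53 ft3.46 mx0.157; a-60 ft2.11 mx0.268; a-68 ft3.98 mx0.123; a-76 ft3.72 mx0.186; 
13.2167 [-0.43  1.18 -0.01  1.26  0.79  1.84  2.05]
```

View pics/A.png

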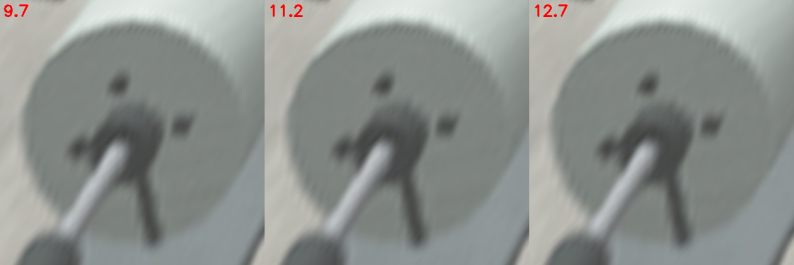

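The rib now shows at panel (153,240), i.e. ~169° clockwise, whereas 209−93 = 116° was the release angle. So the wheel drifted about +53° clockwise and has rested. Next, the other side: turn +93° clockwise, release and watch, with a frame while held to check for slip.

Run:
```python
from h import *
radialmove(-76,RG,.12,guard=15); bot.gripper_to(.1); print(bot.read_state()["gripper_width"])
arc(-76,17)
s,_=bot.grab_frame("scene"); cv2.imwrite("pics/held.png",s)
bot.gripper_to(.55); radialmove(17,.10)
o=watch("B",7,.45); print(bot.read_state()["t"],bot.read_state()["qpos"].round(2))
f=lambda x:cv2.resize(x,(264,264),interpolation=cv2.INTER_AREA)
cv2.imwrite("pics/B2.png",np.hstack([f(prof(s)),f(o[0]),f(o[-1])]))
```

```text
0.2670501794974198
a-68 ft-0.42 mx1.296; a-60 ft-0.59 mx1.170; a-53 ft-0.80 mx0.958; a-45 ft-0.63 mx0.775; a-37 ft-1.37 mx0.866; a-30 ft0.00 mx0.626; a-22 ft-0.13 mx0.443; a-14 ft-0.04 mx0.285; a-6 ft-0.43 mx0.202; a2 ft-1.29 mx0.030; a9 ft-0.14 mx-0.372; a17 ft1.54 mx-0.783; 
21.8417 [ 0.73  0.65 -0.77  1.82  0.22  0.75  2.73]
```

View pics/B2.png

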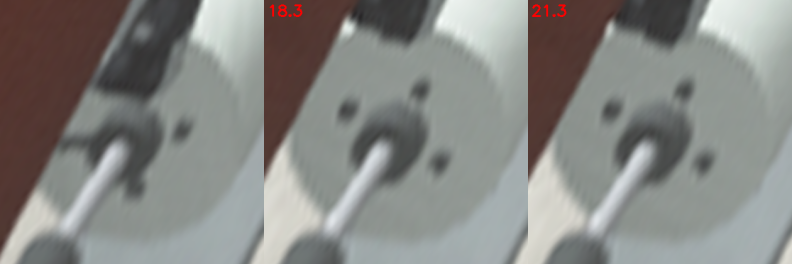

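While held, the rib sat at ~(75,142), i.e. ≈262° as commanded, so there was no slip. After release it drifted back. From the screw pixels the rest angles are rib 167.5° (A) and 209.5° (B), so α = 21° (allowed 19–35) and heavy-down is rib ≈188.5°. I'll grip at +17° and turn −21°.

Run:
```python
from h import *
radialmove(17,RG,.12,guard=15); bot.gripper_to(.1); print(bot.read_state()["gripper_width"])
arc(17,-4,speed=.12); bot.wait(.3)
s,_=bot.grab_frame("scene"); cv2.imwrite("pics/fin.png",s); print(bot.read_state()["t"],bot.read_state()["force"])
f=lambda n:cv2.resize(prof(cv2.imread(n)),(264,264),interpolation=cv2.INTER_AREA)
cv2.imwrite("pics/F3.png",np.hstack([f("pics/A_6.png"),f("pics/B_6.png"),f("pics/fin.png")]))
```

```text
0.2713550604401101
a10 ft-0.10 mx-0.392; a3 ft1.59 mx-0.454; a-4 ft1.10 mx-0.474; 
24.1417 [-4.05918604  1.1136682   8.06588583]
```

View pics/F3.png

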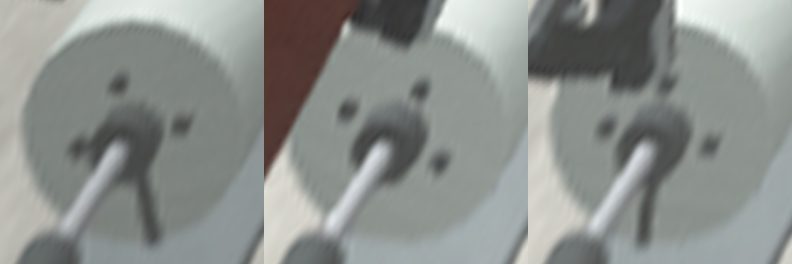

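The final frame shows screws at (606,128) and (709,145), so the rib is at ≈189.4° against a target of 188.5°, with the wheel held in the fingers. I'm handing in.

Run:
```python
from bench import bot
print(bot.read_state()["gripper_width"]); bot.sign_off()
```

```text
0.26359218442777355
the job is handed in; nothing more can be done
```

The larger flywheel's heavy side now points straight down as far as I can measure, and I handed the job in with the fingers still holding it, at about 24 s of the 61 s allowed.

- **Finding the heavy side:** I turned the wheel 93° one way and let it go, then 93° the other way and let it go. It drifted to rest with the rib at 167.5° and 209.5° (clockwise from up, as seen by the robot). That puts each stop 21° short of the bottom, inside the stated 19–35°, so heavy side down means the rib at 188.5°.
- **Last checks:** The final camera frame, taken while holding, puts the rib at about 189.4°, roughly 1° off the target. A frame taken while I held the wheel on the second turn showed no slip.
- **Disagreements and gaps:**
  - The wrist force readings were too noisy to confirm the pull, so the result rests on the drift alone.
  - The wrist camera put the wheel about 2 mm nearer along the spindle than the top camera, and I used a value between the two.
  - I took no final picture to check the loose things. I kept the arm clear of them and saw no sign of contact.

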